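Sort tagged specimen blocks into the pass and reject chutes

TASK

Sort the two mounted specimens: the block with the round tag (pass) goes to the chute with the round sign, the block with the square tag (reject) to the chute with the square sign. Take them one at a time, lay each block crosswise and flat on the upper half of its slope while you still hold it, then let go so that it slides down on its own and comes to rest flat against the stop. Leave the small opal and the eraser on the bench where they are.

Things in the scene. Friction and masses are not known exactly. Their poses are not given: they have to be found in the camera images.
- block_round: Loose beech block, 46 mm wide (own x), 150 mm long (own y), 30 mm high, about 0.2 kg, flat on the bench. On top a ROUND dark steel tag (36 mm, 3 mm thick) near its -y end and a glued pale stone chip (26x35 mm, 17 mm high) near its +y end; the middle 60 mm is bare. Origin: centre of the underside; z up. Grasp it across the width at its middle.
- block_square: The same beech block and chip, but with a SQUARE dark steel tag (34 mm across, 3 mm thick). Same size, origin and axes.
- chute_round_deck (a point): Point on the deck of the round-sign chute, at the stop's foot, midway across, 50 mm above the bench. Own x points up the slope along the deck (30 degrees above level), y across the chute, z square to the deck. A block lies in crosswise: its 150 mm length along y, its 46 mm width along x.
- chute_square_deck (a point): Point on the deck of the square-sign chute, at the stop's foot, midway across, 50 mm above the bench. Own x points up the slope along the deck (30 degrees above level), y across the chute, z square to the deck. A block lies in crosswise: its 150 mm length along y, its 46 mm width along x.
- opal: Loose small rough opal, 38x49x26 mm, a bystander on the bench. Origin: centre of the underside.
- gum: Loose eraser in a blue sleeve, 21x42x12 mm, a bystander on the bench. Origin: centre of the underside.
- chute_round: Fixed chute with a ROUND dark steel sign (40 mm) on the apron below its stop. Origin: on the bench under its middle; x points to its high end. Grey slick deck (friction about 0.25, blocks slide by themselves) sloping 30 degrees, 165 mm wide between side rails 22 mm high, 200 mm long from the stop up. Stop: bar across the low end, 20 mm high, 8 mm thick; the apron goes 60 mm below it.
- chute_square: Fixed chute with a SQUARE dark steel sign (38 mm) on the apron below its stop. Origin: on the bench under its middle; x points to its high end. Grey slick deck (friction about 0.25, blocks slide by themselves) sloping 30 degrees, 165 mm wide between side rails 22 mm high, 200 mm long from the stop up. Stop: bar across the low end, 20 mm high, 8 mm thick; the apron goes 60 mm below it.
There are look-alikes about, which are no part of the job. Leave any green look-alike of the block_round alone.

How it is judged:
On the way, in this order (a step that is already met when the one before it is completed fails the run):
1. one block, still held, lies flat and crosswise on the upper half of the slope of its own chute (((x of block_round in the frame of chute_round_deck between 0.085 and 0.215 m and y of block_round in the frame of chute_round_deck between -0.016 and 0.016 m and z of block_round in the frame of chute_round_deck between -0.006 and 0.014 m and angle between the z axis of block_round and the z axis of chute_round_deck, either way round below 0.16 rad and angle between the y axis of block_round and the y axis of chute_round_deck, either way round below 0.2 rad and contact force between the fingers and block_round above 0.3 N) or (x of block_square in the frame of chute_square_deck between 0.085 and 0.215 m and y of block_square in the frame of chute_square_deck between -0.016 and 0.016 m and z of block_square in the frame of chute_square_deck between -0.006 and 0.014 m and angle between the z axis of block_square and the z axis of chute_square_deck, either way round below 0.16 rad and angle between the y axis of block_square and the y axis of chute_square_deck, either way round below 0.2 rad and contact force between the fingers and block_square above 0.3 N))), for 0.1 s.
2. that block rests against its stop, and the other, still held, lies flat and crosswise on the upper half of the slope of its own chute ((((x of block_round in the frame of chute_round_deck between 0.015 and 0.034 m and y of block_round in the frame of chute_round_deck between -0.014 and 0.014 m and z of block_round in the frame of chute_round_deck between -0.006 and 0.008 m and angle between the z axis of block_round and the z axis of chute_round_deck, either way round below 0.1 rad and angle between the y axis of block_round and the y axis of chute_round_deck, either way round below 0.12 rad and linear speed of block_round below 0.02 m/s) and (x of block_square in the frame of chute_square_deck between 0.085 and 0.215 m and y of block_square in the frame of chute_square_deck between -0.016 and 0.016 m and z of block_square in the frame of chute_square_deck between -0.006 and 0.014 m and angle between the z axis of block_square and the z axis of chute_square_deck, either way round below 0.16 rad and angle between the y axis of block_square and the y axis of chute_square_deck, either way round below 0.2 rad and contact force between the fingers and block_square above 0.3 N)) or ((x of block_square in the frame of chute_square_deck between 0.015 and 0.034 m and y of block_square in the frame of chute_square_deck between -0.014 and 0.014 m and z of block_square in the frame of chute_square_deck between -0.006 and 0.008 m and angle between the z axis of block_square and the z axis of chute_square_deck, either way round below 0.1 rad and angle between the y axis of block_square and the y axis of chute_square_deck, either way round below 0.12 rad and linear speed of block_square below 0.02 m/s) and (x of block_round in the frame of chute_round_deck between 0.085 and 0.215 m and y of block_round in the frame of chute_round_deck between -0.016 and 0.016 m and z of block_round in the frame of chute_round_deck between -0.006 and 0.014 m and angle between the z axis of block_round and the z axis of chute_round_deck, either way round below 0.16 rad and angle between the y axis of block_round and the y axis of chute_round_deck, either way round below 0.2 rad and contact force between the fingers and block_round above 0.3 N)))), for 0.1 s.
At the end, for the whole second after the job is handed in: Each block lies at rest in the chute whose sign has the shape of its tag, flat on the deck (within 0.1 rad) and square against the stop (centre 15 to 34 mm up the slope from the stop's foot, within 14 mm of mid-width, long axis within 0.12 rad of crosswise) (x of block_round in the frame of chute_round_deck between 0.015 and 0.034 m and y of block_round in the frame of chute_round_deck between -0.014 and 0.014 m and z of block_round in the frame of chute_round_deck between -0.006 and 0.008 m and angle between the z axis of block_round and the z axis of chute_round_deck, either way round below 0.1 rad and angle between the y axis of block_round and the y axis of chute_round_deck, either way round below 0.12 rad and linear speed of each of block_round, block_square below 0.02 m/s and x of block_square in the frame of chute_square_deck between 0.015 and 0.034 m and y of block_square in the frame of chute_square_deck between -0.014 and 0.014 m and z of block_square in the frame of chute_square_deck between -0.006 and 0.008 m and angle between the z axis of block_square and the z axis of chute_square_deck, either way round below 0.1 rad and angle between the y axis of block_square and the y axis of chute_square_deck, either way round below 0.12 rad); the robot touches nothing.
It fails at once if the small opal is moved more than 30 mm (distance of opal from where it was at the start of the episode above 0.03 m).
It fails at once if the eraser is moved more than 30 mm (distance of gum from where it was at the start of the episode above 0.03 m).
It also fails if it takes over 64 s, if anything falls off the work surface, if the arm or the gripper's body presses on something with over 40 N, if the wrist force passes 120 N, or if a joint passes its speed limit or range.

ROBOT

A 6-joint arm with a two-finger parallel gripper is mounted at the origin on a cart in front of the work surface, level with it; the furniture and walls round the work are solid. World frame = base frame: x ahead of the robot, y to its left, z up, the work surface at z = 0. Lengths are in m, angles in rad, forces in N, time in s.
With the tool pointing down it reaches from about 0.35 to 0.775 m from the base axis. Payload 5.5 kg.
Tool frame: the origin (TCP) lies midway between the tips of the shut fingers; the grasp point (between the pads) lies 19 mm behind it; z points along the fingers, y is the line along which they close (so a half turn about z gives the same grasp; the last joint's range is limited). The gripper opens to 85 mm and grips with 20 to 120 N. Pads are 22 mm wide; open, the fingers measure 114 mm over their backs; the gripper's body (76 mm by 85 mm) begins 54 mm behind the grasp point. The pads swing forward as they close: fully open they stand 13 mm farther back than shut.
Start: joints at [-1.382, 0.313, 0.046, 1.304, 0, 1.431], TCP at [0.186, -0.544, 0.231] pointing down, gripper open.
Joint ranges: [-2.76, 2.76], [-0.86, 1.69], [-1.03, 1.26], [-2.2, 2.34], [-1.47, 1.5], [-3.14, 3.14]. Speed limits (rad/s): [2.57, 2.57, 3.14, 3.14, 3.14, 3.14].

INTERFACE

Orientations are given as a unit quaternion [w, x, y, z].
In Python, from workcell import telemetry, imaging, env gives the robot as it stands. The module is installed in compiled form; this text tells all that it offers.
- The arm moves only by the tool step_arm, never from a script. Its argument "moves" is a list of rows, each a list of 3 entries, a list of its own where there are three numbers: the shift along the tool's x, y, z in mm, then the turn, a rotation vector about the tool's x, y, z in rad, then the finger opening in mm, from 0 to 85.4. A call has 1 to 8 rows; each row is the pose to reach, as a shift and turn from the pose commanded when the call began, along the tool's axes at that moment; what a row does not reach only later rows make up. A row lasts 1/12 s, in which the tool goes at most 41.7 mm and 7.16 degrees, less where a joint would pass 70% of its speed; a pose out of reach is approached as far as the arm can. A call with a gripper value outside its range is refused whole. The fingers move at their own pace and stop on an object; "grip_force" is the grip in N (left out, the last holds). Time passes only in rows, so rows that repeat a pose let the fingers close. It gives the time, the measured TCP pose, the force, the opening and the grip force at its end, in the units of the state.
- telemetry.get_state(): the state, without advancing time (a new reading comes with each control period).
- imaging.read_camera(name): name is "side" or "top"; returns the picture (420x560x3 uint8, red, green, blue); there is no depth.
- imaging.camera_params(name): a dict with "camera_matrix" (3x3 intrinsics, pixels), "D" ([k1, k2, p1, p2, k3] as OpenCV has them; the pictures are not rectified), "pose" (4x4, takes a point from camera to world coordinates). Camera axes: x right, y up, looking along -z (the intrinsics and any distortion apply to the point x, -y, -z); pixel columns grow to the right and rows downward; lengths in m; the calibration is good to about 2 mm. A picture is of the moment at which its call begins. camera_params takes no time and is no camera call.
- env.hand_in(): hands the job in; it is judged then, once.
The state is a dict: "clock": time; "joint_pos": joint angles; "qvel": joint speeds; "tau": joint torques, N m; "tcp_pos": TCP position; "orientation": TCP orientation; "wrist_force": force on the tool from outside, world axes, zero at the start; "ft_torque": the same for the moment, N m; "finger_gap": finger opening in m; "grip_force": force on a finger pad.
Only numpy, scipy, OpenCV 4.12 (cv2) and the standard library are available. Lean on these libraries where they do the work, as an engineer would, in place of code of your own. Each camera call takes 0.05 s, during which the arm holds its last target. There are 200 camera calls.

## Working session

There is one attempt and no reset: what is moved stays moved. The work goes in short steps, Python scripts to look and compute and a tool call to move; the robot and the scene stay as the last step left them, time stands still between calls to the robot, and variables do not carry over. Pictures are saved under pics/ and viewed, at most 10 in all, crops included, and the job is handed in when it is done.

Besides the shell and the picture viewer there is one more tool, called after "Emit:" as name(argument=value, ...) on one line, values as JSON. step_arm: Moves the arm, as the interface text tells. Its arguments: {"type":"object","properties":{"moves":{"type":"array"},"grip_force":{"type":"number"}},"required":["moves"]}

```bash
mkdir -p pics; python3 - <<'E'
from workcell import telemetry, imaging
import cv2
for n in("top","side"):
    cv2.imwrite(f"pics/{n}0.png",imaging.read_camera(n)[:,:,::-1])
    p=imaging.camera_params(n);print(p["camera_matrix"],p["D"],p["pose"])
print(telemetry.get_state())
E
```

```text
[[496.06427235   0.         280.60704047]
 [  0.         496.06427235 213.32779733]
 [  0.           0.           1.        ]] [0.03630218 0.         0.         0.         0.        ] [[ 0.00863279  0.99560706 -0.09323121  0.44928039]
 [-0.99995985  0.00837111 -0.00319751  0.07492141]
 [-0.00240302  0.09325508  0.99563935  1.48699197]
 [ 0.          0.          0.          1.        ]]
[[493.45553339   0.         278.58035534]
 [  0.         493.45553339 209.39479256]
 [  0.           0.           1.        ]] [-0.03381084  0.          0.          0.          0.        ] [[-0.10346555 -0.79301898  0.60034638  1.44385562]
 [ 0.99462685 -0.08036315  0.0652625   0.2074624 ]
 [-0.00350867  0.60387305  0.79707279  1.23142162]
 [ 0.          0.          0.          1.        ]]
{'clock': 0.1, 'joint_pos': array([-1.38158577e+00,  3.13918446e-01,  4.51355853e-02,  1.30358241e+00,
        7.80245067e-06,  1.43122322e+00]), 'qvel': array([-0.00054879, -0.0007064 ,  0.00290722,  0.00176483,  0.00023165,
        0.00020226]), 'tau': array([ 2.55623338e-03, -4.81724203e+01,  2.99244601e+01,  1.27277628e-02,
       -2.37388158e-04, -4.87231077e-06]), 'tcp_pos': array([ 0.18558981, -0.5437755 ,  0.23051951]), 'orientation': array([-7.84326191e-04,  9.86517763e-01,  1.63652337e-01, -1.55675488e-05]), 'wrist_force': array([-0.1174629 ,  0.33952937, -0.68884123]), 'ft_torque': array([-0.02348892,  0.02891369,  0.05047338]), 'grip_force': 0.0, 'finger_gap': 0.08530941059160892}
```

View pics/top0.png

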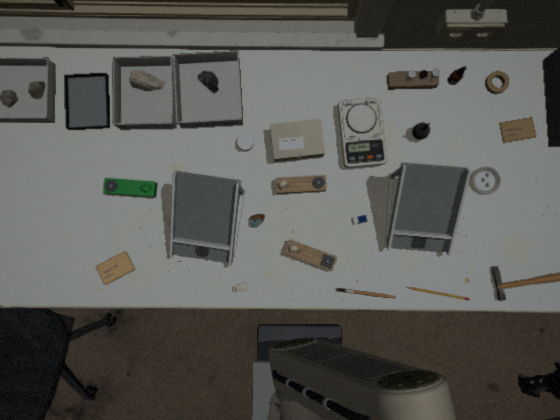

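View pics/side0.png

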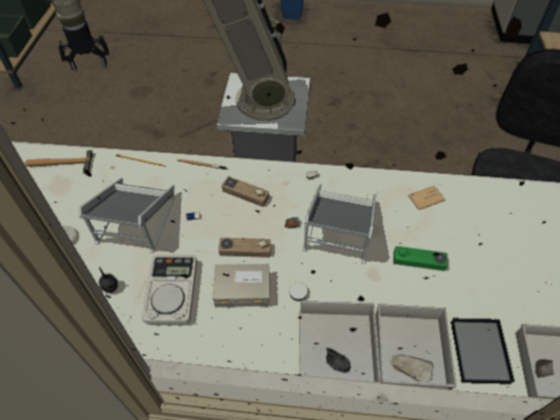

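The top view shows the round-sign chute near (205,215), the second chute near (430,208), and blocks at (300,184) and (308,255). The green look-alike is at (130,188). I'll enlarge these areas.

```bash
python3 - <<'E'
import cv2,numpy as np
a=cv2.imread("pics/top0.png")
f=lambda c0,c1,r0,r1,s:cv2.resize(a[r0:r1,c0:c1],None,fx=s,fy=s,interpolation=cv2.INTER_CUBIC)
def lab(im,c0,r0,s):
    for c in range(0,im.shape[1],10*s):
        cv2.line(im,(c,0),(c,6),(0,0,255),1); cv2.putText(im,str(c0+c//s),(c,16),0,.35,(0,0,255),1)
    for r in range(0,im.shape[0],10*s):
        cv2.line(im,(0,r),(6,r),(0,0,255),1); cv2.putText(im,str(r0+r//s),(8,r+4),0,.35,(0,0,255),1)
    return im
cv2.imwrite("pics/c1.png",lab(f(160,345,165,275,4),160,165,4))
L=lab(f(380,480,155,260,5),380,155,5)
cv2.imwrite("pics/c2.png",L)
E
```

```text
(no output)
```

View pics/c1.png

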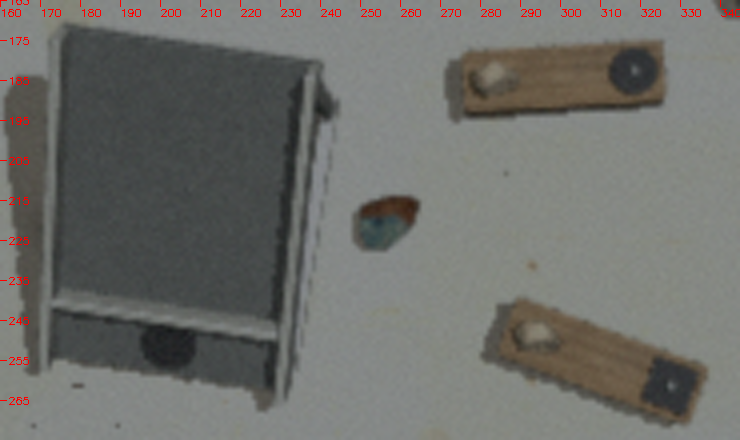

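View pics/c2.png

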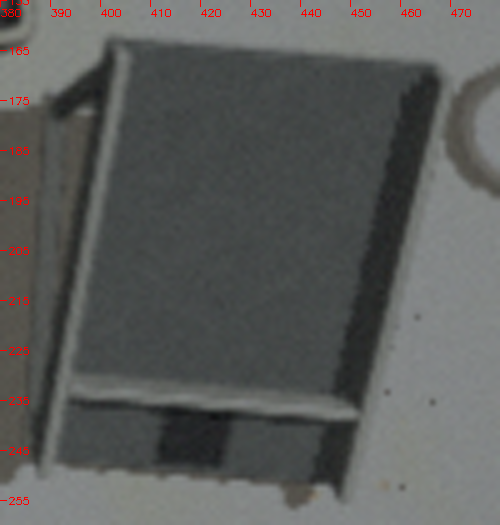

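Crops: the left chute has the round sign at (202,251) and the right chute has the square sign at (419,242). The far block (301,184) has the round tag on its right, and the near block (311,255) has the square tag on its right. Next I fit the poses and overlay the models to check them.

```bash
cat > lib.py <<'E'
import numpy as np,cv2
from scipy.optimize import least_squares
from scipy.spatial.transform import Rotation as R
from workcell import imaging
P={n:imaging.camera_params(n) for n in("top","side")}
def proj(n,X):
    p=P[n];T=np.linalg.inv(p["pose"]);F=np.diag([1,-1,-1])
    return cv2.projectPoints(np.atleast_2d(X).astype(float),F@T[:3,:3],F@T[:3,3],p["camera_matrix"],np.array(p["D"]))[0][:,0]
def deck(q):  # q=x,y,yaw of deck point
    return np.array([q[0],q[1],.05]),R.from_euler('z',q[2])*R.from_euler('y',-np.pi/6)
def dpt(q,X):
    o,r=deck(q);return o+r.apply(X)
def bpt(q,X):
    return np.array([q[0],q[1],0])+R.from_euler('z',q[2]).apply(X)
def fit(f,obs,q0):
    s=least_squares(lambda q:np.concatenate([(proj(n,f(q,X))-uv).ravel() for n,X,uv in obs]),q0)
    return s.x,s.fun.reshape(-1,2)
W=.0825
LINES=[[(0,W,0),(.2,W,0),(.2,-W,0),(0,-W,0),(0,W,0)],[(0,W,.022),(.2,W,.022)],[(0,-W,.022),(.2,-W,.022)],[(-.008,W,.02),(-.008,-W,.02)],[(-.068,W,0),(-.068,-W,0)]]
BL=[[(-.023,-.075,z),(.023,-.075,z),(.023,.075,z),(-.023,.075,z),(-.023,-.075,z)] for z in(0,.03)]
def draw(im,n,f,q,lines,s=1,off=(0,0),col=(0,255,0)):
    for l in lines:
        u=(proj(n,f(q,np.array(l)))-off+.5)*s
        cv2.polylines(im,[np.round(u).astype(int)],False,col,1)
E
cat > fit0.py <<'E'
from lib import *
A=lambda x,y:np.array([160+x/4,165+y/4])-.4
B=lambda x,y:np.array([380+x/5,155+y/5])-.4
t="top"
qr,e=fit(dpt,[(t,[0,W,0],A(56,289)),(t,[.2,W,0],A(64,30)),(t,[.2,-W,.022],A(306,68)),(t,[0,-W,.022],A(285,325))],[.4,.3,-.1])
print("round",qr.round(4),e.round(1).tolist())
qs,e=fit(dpt,[(t,[0,W,.022],B(73,380)),(t,[.2,W,.022],B(128,48)),(t,[.2,-W,.022],B(433,70)),(t,[0,-W,.022],B(358,405))],[.4,-.3,-.1])
print("square",qs.round(4),e.round(1).tolist())
br,e=fit(bpt,[(t,[.023,.075,.03],A(465,55)),(t,[.023,-.075,.03],A(662,42)),(t,[-.023,-.075,.03],A(662,100)),(t,[-.023,.075,.03],A(463,110))],[.5,.1,0])
print("br",br.round(4),e.round(1).tolist())
bs,e=fit(bpt,[(t,[.023,.075,.03],A(518,300)),(t,[.023,-.075,.03],A(706,370)),(t,[-.023,-.075,.03],A(688,418)),(t,[-.023,.075,.03],A(500,350))],[.4,.1,-.3])
print("bs",bs.round(4),e.round(1).tolist())
np.savez("q.npz",qr=qr,qs=qs,br=br,bs=bs)
def crop(n,c0,c1,r0,r1,s):
    a=cv2.imread(f"pics/{n}0.png")[r0:r1,c0:c1]
    im=cv2.resize(a,None,fx=s,fy=s,interpolation=cv2.INTER_CUBIC)
    for q in(qr,qs):draw(im,n,dpt,q,LINES,s,(c0,r0))
    for q in(br,bs):draw(im,n,bpt,q,BL,s,(c0,r0))
    return im
cv2.imwrite("pics/ot.png",np.hstack([crop(t,165,335,165,275,3),crop(t,385,480,155,265,3)]))
cv2.imwrite("pics/os.png",np.vstack([crop("side",215,385,170,260,3),crop("side",75,245,170,260,3)]))
E
python3 fit0.py
```

```text
round [ 0.505   0.3024 -0.1089] [[1.4, -0.4], [0.3, -0.5], [-1.3, -0.0], [-0.4, 0.9]]
square [ 0.5403 -0.3257 -0.0627] [[-0.9, 0.3], [-0.3, 0.2], [0.8, 0.0], [0.4, -0.6]]
br [0.6742 0.0218 0.0602] [[-1.2, -0.9], [0.0, -0.3], [1.0, 0.5], [0.1, 0.7]]
bs [ 0.4657 -0.0083 -0.3429] [[-0.2, -1.4], [1.0, -1.2], [0.2, 1.7], [-1.1, 0.9]]
```

View pics/ot.png

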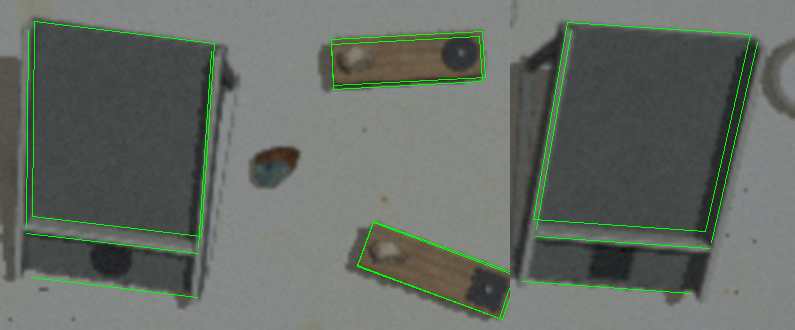

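View pics/os.png

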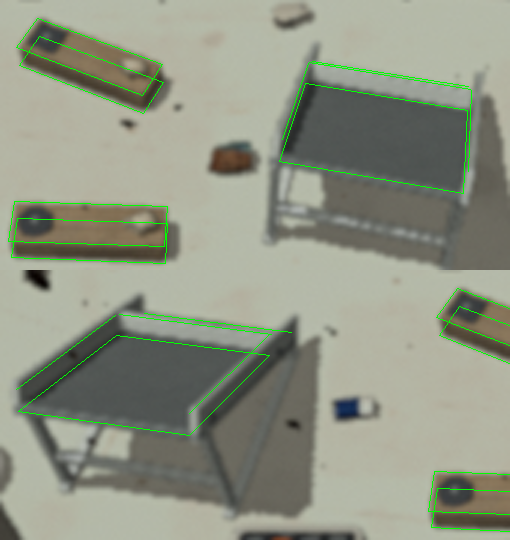

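The overlay matches both views to about 1 px. In the side crops, the chute edges and block outlines coincide with the model. I'll refine the fit with side-view points, then write the move planner.

```bash
cat >> fit0.py <<'E'
S1=lambda x,y:np.array([215+x/3,170+y/3])-.4
S2=lambda x,y:np.array([75+x/3,170+(y-270)/3])-.4
s="side"
qr,e=fit(dpt,[(t,[0,W,0],A(56,289)),(t,[.2,W,0],A(64,30)),(t,[.2,-W,.022],A(306,68)),(t,[0,-W,.022],A(285,325)),
 (s,[.2,-W,0],S1(280,160)),(s,[.2,W,0],S1(463,193)),(s,[0,-W,.02],S1(313,62)),(s,[0,W,.02],S1(473,87))],qr)
print("round",qr.round(4),e.round(1).tolist())
qs,e=fit(dpt,[(t,[0,W,.022],B(73,380)),(t,[.2,W,.022],B(128,48)),(t,[.2,-W,.022],B(433,70)),(t,[0,-W,.022],B(358,405)),
 (s,[.2,-W,0],S2(20,411)),(s,[.2,W,0],S2(192,436)),(s,[0,-W,.02],S2(122,312)),(s,[0,W,.02],S2(292,330))],qs)
print("square",qs.round(4),e.round(1).tolist())
np.savez("q.npz",qr=qr,qs=qs,br=br,bs=bs)
E
cat > plan.py <<'E'
from lib import *
from workcell import telemetry
Q=dict(np.load("q.npz"))
D=R.from_matrix(np.array([[0,1,0],[1,0,0],[0,0,-1.]]))  # tool x=obj y, tool y=obj x, tool z=-obj z
def target(k,X):
    q=Q[k]
    if k[0]=='q': o,r=deck(q)
    else: o,r=np.array([q[0],q[1],0]),R.from_euler('z',q[2])
    return o+r.apply(X),r*D
def rel(p0,r0,p,r): return r0.inv().apply(p-p0)*1000,(r0.inv()*r).as_rotvec()
def show(*tg,start=None):
    s=telemetry.get_state();w=s["orientation"]
    p0,r0=(s["tcp_pos"],R.from_quat([*w[1:],w[0]])) if start is None else start
    print("t",round(s["clock"],2),"F",np.round(s["wrist_force"],1),"gap",round(s["finger_gap"]*1e3,1))
    for k,X in tg:
        d,v=rel(p0,r0,*target(k,X));print(k,X,"shift",d.round(1).tolist(),"turn",v.round(4).tolist(),"rows",round(max(np.linalg.norm(d)/41.7,np.linalg.norm(v)/.125),1))
E
python3 fit0.py | tail -2; python3 -c "
from plan import *
show(('bs',[0,0,.15]))"
```

```text
round [ 0.5042  0.3039 -0.1145] [[0.9, -0.2], [0.1, -0.3], [-1.5, 0.5], [-0.9, 1.4], [-0.1, -0.0], [0.2, -0.2], [-1.3, 0.6], [-0.5, 1.4]]
square [ 0.5386 -0.3207 -0.0762] [[-2.7, 0.4], [-1.2, 0.5], [-0.3, 1.1], [-1.5, 0.4], [0.4, -1.0], [0.0, -0.6], [-0.6, 1.0], [-6.3, 2.2]]
t 0.1 F [-0.1  0.3 -0.7] gap 85.3
bs [0, 0, 0.15] shift [437.9, -416.2, 81.3] turn [-0.0013, -0.0009, -0.8991] rows 14.6
```

```bash
sed -i 's/,(s,\[0,W,.02\],S2(292,330))//' fit0.py; python3 fit0.py | tail -1
```

```text
square [ 0.5397 -0.3236 -0.0689] [[-1.6, 0.3], [-0.7, 0.3], [0.3, 0.4], [-0.4, -0.2], [-0.3, -0.5], [-0.6, -0.5], [-1.6, 1.3]]
```

Emit:
step_arm(moves=[[[438,-416,81],[0,0,-0.9],85],[[438,-416,81],[0,0,-0.9],85],[[438,-416,81],[0,0,-0.9],85],[[438,-416,81],[0,0,-0.9],85],[[438,-416,81],[0,0,-0.9],85],[[438,-416,81],[0,0,-0.9],85],[[438,-416,81],[0,0,-0.9],85],[[438,-416,81],[0,0,-0.9],85]], grip_force=40)

```text
clock: 0.77
tcp_pos: [0.3391, -0.2495, 0.1866]
orientation: [-0.0, 0.816, 0.578, 0.0]
wrist_force: [1.0, -0.1, -0.4]
finger_gap: 0.0847
grip_force: 0.0
```

```bash
python3 -c "
from plan import *
show(('bs',[0,0,.15]))"
```

```text
t 0.77 F [ 1.  -0.1 -0.4] gap 84.7
bs [0, 0, 0.15] shift [269.5, 39.6, 36.6] turn [-0.0001, -0.0001, 0.0057] rows 6.6
```

Emit:
step_arm(moves=[[[269,40,37],[0,0,0.006],85],[[269,40,37],[0,0,0.006],85],[[269,40,37],[0,0,0.006],85],[[269,40,37],[0,0,0.006],85],[[269,40,37],[0,0,0.006],85],[[269,40,37],[0,0,0.006],85],[[269,40,37],[0,0,0.006],85],[[269,40,37],[0,0,0.006],85]])

```text
clock: 1.43
tcp_pos: [0.4678, -0.0077, 0.1489]
orientation: [-0.001, 0.817, 0.576, 0.0]
wrist_force: [-0.4, -0.1, -0.6]
finger_gap: 0.0849
grip_force: 0.0
```

```bash
python3 -c "
from plan import *
from workcell import imaging
show(('bs',[0,0,.15]),('bs',[0,0,.004]))
cv2.imwrite('pics/side1.png',imaging.read_camera('side')[:,:,::-1][120:280,140:340].repeat(3,0).repeat(3,1))
show(('bs',[0,0,.004]))"
```

```text
t 1.43 F [-0.4 -0.1 -0.6] gap 84.9
bs [0, 0, 0.15] shift [-1.3, -1.8, -1.1] turn [-0.001, -0.0011, 0.0006] rows 0.1
bs [0, 0, 0.004] shift [-1.5, -1.7, 144.9] turn [-0.001, -0.0011, 0.0006] rows 3.5
t 1.48 F [ 0.7 -0.8  0.5] gap 85.3
bs [0, 0, 0.004] shift [0.6, -1.3, 145.1] turn [-0.0015, 0.0003, -0.0004] rows 3.5
```

View pics/side1.png

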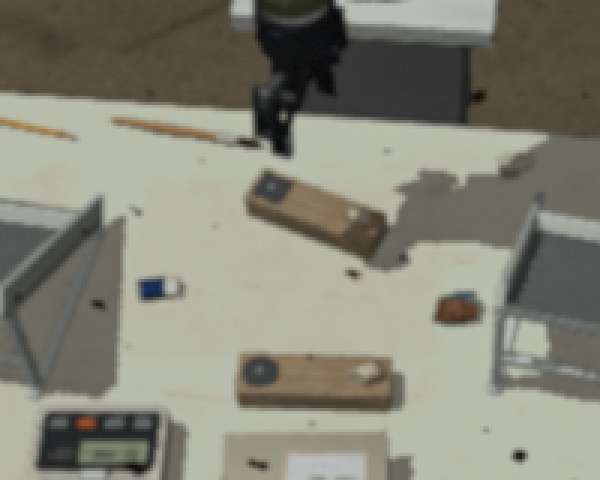

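The side view shows the open gripper above the near block, around crop (275,110). The block is undisturbed at (315,215). Descending and gripping.

Emit:
step_arm(moves=[[[0,-1,40],[0,0,0],85],[[0,-1,80],[0,0,0],85],[[0,-1,115],[0,0,0],85],[[0,-1,135],[0,0,0],85],[[0,-1,145],[0,0,0],85],[[0,-1,145],[0,0,0],85],[[0,-1,145],[0,0,0],20],[[0,-1,145],[0,0,0],20]], grip_force=40)

```text
clock: 2.15
tcp_pos: [0.4665, -0.012, 0.0059]
orientation: [0.001, 0.819, 0.574, 0.0]
wrist_force: [1.0, 0.4, -0.1]
finger_gap: 0.0632
grip_force: 0.0
```

Emit:
step_arm(moves=[[[0,0,0],[0,0,0],20],[[0,0,0],[0,0,0],20],[[0,0,0],[0,0,0],20],[[0,0,0],[0,0,0],20]])

```text
clock: 2.48
tcp_pos: [0.4664, -0.0115, 0.0063]
orientation: [0.001, 0.819, 0.574, 0.0]
wrist_force: [-2.4, -0.7, 6.0]
finger_gap: 0.0453
grip_force: 42.0
```

```bash
python3 -c "
from plan import *
p,r=target('bs',[0,0,.2])
show(('bs',[0,0,.004]),('bs',[0,0,.26]))
show(('qs',[.14,0,.12]),('qs',[.14,0,.006]),start=target('bs',[0,0,.26]))"
```

```text
t 2.48 F [-2.4 -0.7  6. ] gap 45.3
bs [0, 0, 0.004] shift [2.8, -1.8, 2.3] turn [0.0017, 0.0003, -0.0052] rows 0.1
bs [0, 0, 0.26] shift [2.7, -1.4, -253.7] turn [0.0017, 0.0003, -0.0052] rows 6.1
t 2.48 F [-2.4 -0.7  6. ] gap 45.3
qs [0.14, 0, 0.12] shift [-255.4, 234.7, 36.1] turn [-0.5203, 0.0717, -0.2677] rows 8.4
qs [0.14, 0, 0.006] shift [-240.0, 289.6, 134.8] turn [-0.5203, 0.0717, -0.2677] rows 9.6
```

Emit:
step_arm(moves=[[[0,0,-20],[0,0,0],20],[[0,0,-60],[0,0,0],20],[[0,0,-100],[0,0,0],20],[[0,0,-140],[0,0,0],20],[[0,0,-180],[0,0,0],20],[[0,0,-220],[0,0,0],20],[[0,0,-255],[0,0,0],20],[[0,0,-255],[0,0,0],20]])

```text
clock: 3.15
tcp_pos: [0.4693, -0.0118, 0.268]
orientation: [0.005, 0.819, 0.574, 0.005]
wrist_force: [1.1, -0.6, -1.5]
finger_gap: 0.0456
grip_force: 42.4
```

```bash
python3 -c "
from plan import *
show(('qs',[.14,0,.12]))"
```

```text
t 3.15 F [ 1.1 -0.6 -1.5] gap 45.6
qs [0.14, 0, 0.12] shift [-252.3, 230.7, 46.7] turn [-0.5066, 0.0729, -0.2723] rows 8.3
```

Emit:
step_arm(moves=[[[-31,29,0],[-0.064,0.009,-0.034],20],[[-62,58,6],[-0.128,0.018,-0.068],20],[[-93,87,12],[-0.192,0.027,-0.102],20],[[-124,115,20],[-0.256,0.036,-0.136],20],[[-155,144,26],[-0.32,0.045,-0.17],20],[[-186,173,33],[-0.384,0.054,-0.204],20],[[-220,202,40],[-0.448,0.063,-0.238],20],[[-252,231,47],[-0.507,0.073,-0.272],20]])

```text
clock: 3.82
tcp_pos: [0.5923, -0.3172, 0.2149]
orientation: [0.186, 0.707, 0.66, 0.174]
wrist_force: [1.2, 0.1, -1.5]
finger_gap: 0.0457
grip_force: 42.3
```

Emit:
step_arm(moves=[[[0,0,0],[0,0,0],20],[[0,0,0],[0,0,0],20],[[0,0,0],[0,0,0],20]])

```text
clock: 4.07
tcp_pos: [0.5916, -0.3154, 0.2139]
orientation: [0.183, 0.708, 0.66, 0.173]
wrist_force: [0.7, 0.5, -2.7]
finger_gap: 0.0453
grip_force: 42.2
```

```bash
cat > look.py <<'E'
from plan import *
import sys
from workcell import imaging
k,name,f,*c=sys.argv[1:];c0,c1,r0,r1,c2,c3,r2,r3=map(int,c)
s=telemetry.get_state();w=s["orientation"];p=s["tcp_pos"];r=R.from_quat([*w[1:],w[0]])
out=[]
for n,b in(("top",(c0,c1,r0,r1)),("side",(c2,c3,r2,r3))):
    a=np.ascontiguousarray(imaging.read_camera(n)[b[2]:b[3],b[0]:b[1],::-1])
    im=cv2.resize(a,None,fx=3,fy=3,interpolation=cv2.INTER_CUBIC)
    if n=="top": raw=im.copy()
    draw(im,n,dpt,Q[k],LINES,3,(b[0],b[2]))
    # block as held: underside f mm beyond/before TCP
    blk=lambda q,X:p+r.apply((D.inv().apply(X)) + np.array([0,0,float(f)/1000]))
    draw(im,n,blk,None,BL,3,(b[0],b[2]),(0,0,255)); out.append(im)
h=max(o.shape[0] for o in out)
out=[cv2.copyMakeBorder(o,0,h-o.shape[0],0,0,0) for o in out]
cv2.imwrite(f"pics/{name}.png",np.hstack(out))
show((k,[.14,0,.12]),(k,[.14,0,.006]))
E
python3 look.py qs h1 6 370 500 140 270 60 190 150 280
```

```text
t 4.17 F [ 0.1 -0.6 -1.9] gap 45.6
qs [0.14, 0, 0.12] shift [-12.7, 12.3, -3.2] turn [-0.0135, -0.0021, -0.0006] rows 0.4
qs [0.14, 0, 0.006] shift [-12.9, 13.9, 110.8] turn [-0.0135, -0.0021, -0.0006] rows 2.7
```

View pics/h1.png

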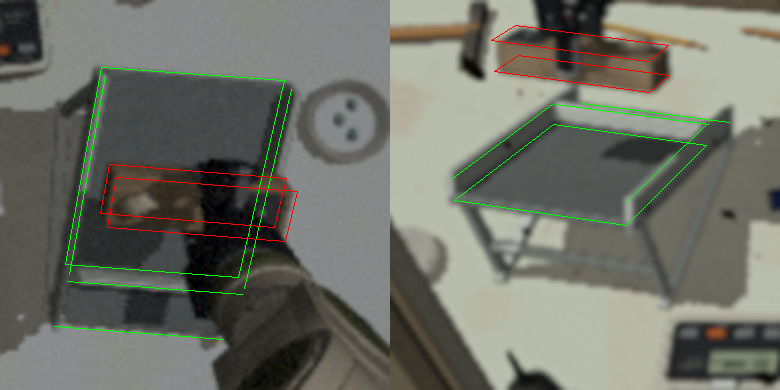

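The top view shows the held block matching the red prediction within about 2 mm, with its chip end at (135,200). It needs to shift about 13 mm right, onto the chute centreline. The side view agrees, with the block at (585,55). Correcting and lowering.

Emit:
step_arm(moves=[[[-14,13,20],[-0.013,-0.002,0],20],[[-14,13,50],[-0.013,-0.002,0],20],[[-14,13,80],[-0.013,-0.002,0],20],[[-14,13,95],[-0.013,-0.002,0],20],[[-14,13,95],[-0.013,-0.002,0],20],[[-14,13,95],[-0.013,-0.002,0],20]])

```text
clock: 4.67
tcp_pos: [0.6493, -0.3315, 0.1378]
orientation: [0.188, 0.706, 0.659, 0.177]
wrist_force: [-0.3, -0.7, -2.1]
finger_gap: 0.0451
grip_force: 42.2
```

```bash
python3 -c "
from plan import *
show(('qs',[.14,-.001,.006]))"
```

```text
t 4.67 F [-0.3 -0.7 -2.1] gap 45.1
qs [0.14, -0.001, 0.006] shift [-0.6, 1.0, 15.1] turn [-0.0016, -0.0015, 0.0001] rows 0.4
```

Emit:
step_arm(moves=[[[-0.5,1,5],[0,0,0],20],[[-0.5,1,9],[0,0,0],20],[[-0.5,1,12],[0,0,0],20],[[-0.5,1,12],[0,0,0],20],[[-0.5,1,12],[0,0,0],20]])

```text
clock: 5.08
tcp_pos: [0.656, -0.3346, 0.1289]
orientation: [0.19, 0.707, 0.658, 0.177]
wrist_force: [-0.2, -0.1, -2.2]
finger_gap: 0.0455
grip_force: 42.3
```

Emit:
step_arm(moves=[[[0,0,2],[0,0,0],20],[[0,0,2],[0,0,0],20],[[0,0,2],[0,0,0],20]])

```text
clock: 5.33
tcp_pos: [0.6564, -0.3347, 0.1286]
orientation: [0.19, 0.707, 0.658, 0.176]
wrist_force: [-9.6, 2.9, 8.7]
finger_gap: 0.0455
grip_force: 44.0
```

```bash
python3 -c "
from plan import *
show(('qs',[.14,-.001,.006]))"
```

```text
t 5.33 F [-9.6  2.9  8.7] gap 45.5
qs [0.14, -0.001, 0.006] shift [2.1, -0.8, 3.5] turn [0.0006, 0.0014, -0.0017] rows 0.1
```

The contact force is about 13 N and normal to the deck, so the block lies flat while held. Releasing, then retracting along the normal.

Emit:
step_arm(moves=[[[0,0,1],[0,0,0],75],[[0,0,1],[0,0,0],75],[[0,0,1],[0,0,0],75],[[0,0,-30],[0,0,0],75],[[0,0,-70],[0,0,0],75],[[0,0,-110],[0,0,0],75],[[0,0,-130],[0,0,0],75],[[0,0,-130],[0,0,0],75]])

```text
clock: 6.0
tcp_pos: [0.5932, -0.3321, 0.2465]
orientation: [0.194, 0.706, 0.658, 0.177]
wrist_force: [0.3, -0.6, 0.3]
finger_gap: 0.0747
grip_force: 0.0
```

```bash
python3 - <<'E'
from plan import *
from workcell import imaging
ims=[]
for n,(c0,c1,r0,r1) in(("top",(370,480,140,270)),("side",(60,190,150,280))):
    im=cv2.resize(np.ascontiguousarray(imaging.read_camera(n)[r0:r1,c0:c1,::-1]),None,fx=3,fy=3,interpolation=cv2.INTER_CUBIC)
    f=lambda q,X:dpt(q,np.array(X)+[.023,0,0]); draw(im,n,f,Q["qs"],BL[1:],3,(c0,r0),(0,0,255)); ims.append(im)
cv2.imwrite("pics/r1.png",np.hstack(ims))
show(('br',[0,0,.26]))
E
```

```text
t 6.1 F [-0.4  0.3  0.1] gap 75.1
br [0, 0, 0.26] shift [357.4, 58.7, 11.2] turn [0.5251, 0.0362, -0.1276] rows 8.7
```

View pics/r1.png

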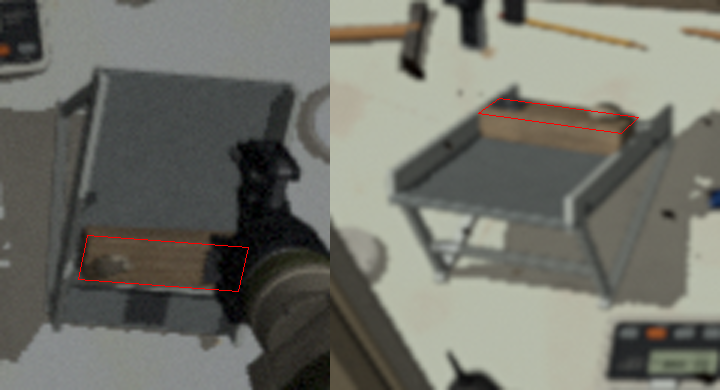

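Top and side views show the square block lying crosswise and square against its stop, on the predicted outline, with the chip end at (105,265). Moving to the round block.

Emit:
step_arm(moves=[[[41,7,1],[0.06,0.004,-0.015],75],[[82,14,3],[0.12,0.008,-0.03],75],[[123,20,4],[0.18,0.012,-0.044],75],[[164,27,5],[0.24,0.017,-0.058],75],[[205,34,6],[0.3,0.021,-0.073],75],[[246,41,8],[0.36,0.025,-0.088],75],[[287,47,9],[0.42,0.029,-0.102],75],[[327,54,10],[0.48,0.033,-0.117],75]])

```text
clock: 6.77
tcp_pos: [0.6668, -0.0048, 0.2556]
orientation: [0.013, 0.689, 0.725, 0.013]
wrist_force: [1.2, -1.1, -0.6]
finger_gap: 0.075
grip_force: 0.0
```

Emit:
step_arm(moves=[[[30,5,1],[0.045,0.003,-0.011],75],[[30,5,1],[0.045,0.003,-0.011],75],[[30,5,1],[0.045,0.003,-0.011],75],[[30,5,1],[0.045,0.003,-0.011],75]])

```text
clock: 7.1
tcp_pos: [0.6703, 0.0231, 0.2543]
orientation: [-0.002, 0.685, 0.729, -0.001]
wrist_force: [-0.0, -0.2, -0.1]
finger_gap: 0.0751
grip_force: 0.0
```

```bash
python3 -c "
from plan import *
show(('br',[0,0,.15]))"
```

```text
t 7.1 F [-0.  -0.2 -0.1] gap 75.1
br [0, 0, 0.15] shift [-1.7, 4.4, 104.3] turn [-0.0049, -0.0019, 0.0018] rows 2.5
```

Emit:
step_arm(moves=[[[-1,4,40],[-0.005,-0.002,0.002],75],[[-1,4,80],[-0.005,-0.002,0.002],75],[[-1,4,120],[-0.005,-0.002,0.002],75],[[-1,4,155],[-0.005,-0.002,0.002],75],[[-1,4,180],[-0.005,-0.002,0.002],75],[[-1,4,180],[-0.005,-0.002,0.002],75],[[-1,4,180],[-0.005,-0.002,0.002],75]])

```text
clock: 7.68
tcp_pos: [0.6722, 0.0209, 0.0758]
orientation: [-0.0, 0.687, 0.727, -0.0]
wrist_force: [-0.1, -0.0, 0.3]
finger_gap: 0.0752
grip_force: 0.0
```

```bash
python3 -c "
from plan import *
show(('br',[0,0,.005]))"
```

```text
t 7.68 F [-0.1 -0.   0.3] gap 75.2
br [0, 0, 0.005] shift [0.8, 2.1, 70.8] turn [-0.0004, -0.0003, -0.0033] rows 1.7
```

Emit:
step_arm(moves=[[[1,2,30],[0,0,-0.003],75],[[1,2,55],[0,0,-0.003],75],[[1,2,69],[0,0,-0.003],75],[[1,2,69],[0,0,-0.003],75],[[1,2,69],[0,0,-0.003],20],[[1,2,69],[0,0,-0.003],20],[[1,2,69],[0,0,-0.003],20],[[1,2,69],[0,0,-0.003],20]], grip_force=40)

```text
clock: 8.35
tcp_pos: [0.678, 0.023, 0.0112]
orientation: [0.003, 0.685, 0.729, 0.002]
wrist_force: [-1.9, -1.1, 7.3]
finger_gap: 0.0449
grip_force: 43.3
```

Emit:
step_arm(moves=[[[0,0,0],[0,0,0],20],[[0,0,0],[0,0,0],20],[[0,0,0],[0,0,0],20]])

```text
clock: 8.6
tcp_pos: [0.678, 0.023, 0.0112]
orientation: [0.003, 0.685, 0.729, 0.002]
wrist_force: [-2.4, -1.1, 6.9]
finger_gap: 0.0454
grip_force: 43.3
```

```bash
python3 -c "
from plan import *
show(('br',[0,0,.005]),('br',[0,0,.26]))"
```

```text
t 8.6 F [-2.4 -1.1  6.9] gap 45.4
br [0, 0, 0.005] shift [-0.9, -3.9, 6.2] turn [0.0074, 0.0013, 0.0016] rows 0.2
br [0, 0, 0.26] shift [-1.3, -2.0, -248.8] turn [0.0074, 0.0013, 0.0016] rows 6.0
```

The grip sits about 5 mm high, so I'll reopen, lower and regrip.

Emit:
step_arm(moves=[[[0,0,0],[0,0,0],70],[[0,0,0],[0,0,0],70],[[0,0,0],[0,0,0],70],[[0,0,0],[0,0,0],70]])

```text
clock: 8.93
tcp_pos: [0.6764, 0.0235, 0.0082]
orientation: [0.001, 0.685, 0.729, 0.001]
wrist_force: [0.6, 0.6, 0.2]
finger_gap: 0.07
grip_force: 0.0
```

```bash
python3 -c "
from plan import *
show(('br',[0,0,.003]))"
```

```text
t 8.93 F [0.6 0.6 0.2] gap 70.0
br [0, 0, 0.003] shift [-1.5, -2.3, 5.1] turn [0.0035, 0.0001, 0.0019] rows 0.1
```

Emit:
step_arm(moves=[[[-1,-1,5],[0,0,0],70],[[-1,-1,6],[0,0,0],70],[[-1,-1,6],[0,0,0],20],[[-1,-1,6],[0,0,0],20],[[-1,-1,6],[0,0,0],20],[[-1,-1,6],[0,0,0],20],[[-1,-1,6],[0,0,0],20]], grip_force=40)

```text
clock: 9.52
tcp_pos: [0.6755, 0.0224, 0.0019]
orientation: [0.001, 0.685, 0.729, 0.001]
wrist_force: [0.8, -1.1, -0.4]
finger_gap: 0.0454
grip_force: 42.6
```

```bash
python3 -c "
from plan import *
show(('br',[0,0,.005]))"
```

```text
t 9.52 F [ 0.8 -1.1 -0.4] gap 45.4
br [0, 0, 0.005] shift [-0.4, -1.3, -3.1] turn [0.0033, 0.0002, 0.0018] rows 0.1
```

Emit:
step_arm(moves=[[[0,0,-20],[0,0,0],20],[[0,0,-60],[0,0,0],20],[[0,0,-100],[0,0,0],20],[[0,0,-140],[0,0,0],20],[[0,0,-180],[0,0,0],20],[[0,0,-220],[0,0,0],20],[[0,0,-258],[0,0,0],20],[[0,0,-258],[0,0,0],20]])

```text
clock: 10.18
tcp_pos: [0.6771, 0.0222, 0.2694]
orientation: [0.006, 0.685, 0.729, 0.005]
wrist_force: [1.4, -0.0, -1.3]
finger_gap: 0.0453
grip_force: 42.4
```

```bash
python3 -c "
from plan import *
show(('qr',[.14,0,.12]))"
```

```text
t 10.18 F [ 1.4 -0.  -1.3] gap 45.3
qr [0.14, 0, 0.12] shift [281.2, -95.5, 43.3] turn [-0.5063, -0.0456, 0.1727] rows 7.2
```

Emit:
step_arm(moves=[[[35,-12,0],[-0.064,-0.006,0.022],20],[[70,-24,4],[-0.128,-0.012,0.044],20],[[105,-36,10],[-0.192,-0.018,0.066],20],[[140,-48,18],[-0.256,-0.024,0.088],20],[[175,-60,25],[-0.32,-0.029,0.11],20],[[210,-72,32],[-0.384,-0.035,0.132],20],[[246,-84,38],[-0.448,-0.041,0.154],20],[[281,-95,43],[-0.506,-0.046,0.173],20]])

```text
clock: 10.85
tcp_pos: [0.5597, 0.2978, 0.2154]
orientation: [0.189, 0.723, 0.643, 0.168]
wrist_force: [0.4, -0.3, -3.1]
finger_gap: 0.0456
grip_force: 42.3
```

Emit:
step_arm(moves=[[[0,0,0],[0,0,0],20],[[0,0,0],[0,0,0],20],[[0,0,0],[0,0,0],20]])

```text
clock: 11.1
tcp_pos: [0.5616, 0.2971, 0.2159]
orientation: [0.188, 0.722, 0.645, 0.167]
wrist_force: [0.5, 0.6, -2.6]
finger_gap: 0.0451
grip_force: 42.3
```

```bash
python3 look.py qr h2 2 155 285 150 280 275 405 140 270
```

```text
t 11.2 F [-0.5 -0.4 -2.5] gap 45.7
qr [0.14, 0, 0.12] shift [1.2, 4.9, -5.5] turn [-0.0133, 0.0019, -0.0015] rows 0.2
qr [0.14, 0, 0.006] shift [1.5, 6.4, 108.5] turn [-0.0133, 0.0019, -0.0015] rows 2.6
```

View pics/h2.png

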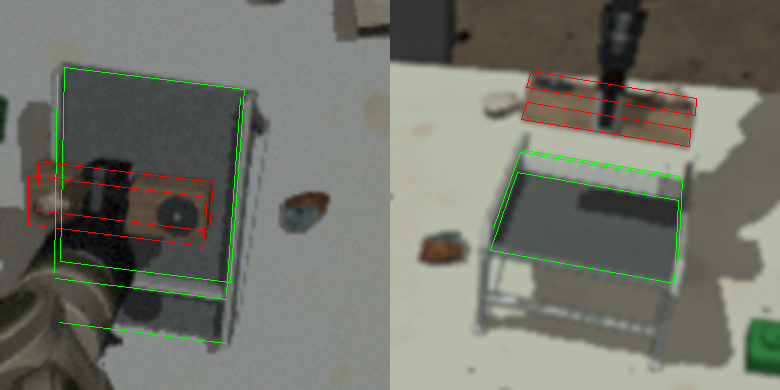

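The top view shows the held round-tag block (tag at (178,215)) on the red outline, and the chute outline fits. The block will sit on the chute centre after a shift of about 1 mm. The side view agrees, with the block at (610,108). Lowering.

Emit:
step_arm(moves=[[[1,6,20],[-0.013,0.002,-0.001],20],[[1,6,50],[-0.013,0.002,-0.001],20],[[1,6,80],[-0.013,0.002,-0.001],20],[[1,6,95],[-0.013,0.002,-0.001],20],[[1,6,95],[-0.013,0.002,-0.001],20],[[1,6,95],[-0.013,0.002,-0.001],20]])

```text
clock: 11.7
tcp_pos: [0.6145, 0.2897, 0.1356]
orientation: [0.193, 0.722, 0.642, 0.171]
wrist_force: [0.8, 0.5, -1.0]
finger_gap: 0.0452
grip_force: 42.2
```

```bash
python3 -c "
from plan import *
show(('qr',[.14,0,.002]))"
```

```text
t 11.7 F [ 0.8  0.5 -1. ] gap 45.2
qr [0.14, 0, 0.002] shift [1.5, 0.9, 16.5] turn [-0.0023, 0.0017, -0.0015] rows 0.4
```

Emit:
step_arm(moves=[[[1,1,5],[0,0,0],20],[[1,1,10],[0,0,0],20],[[1,1,13],[0,0,0],20],[[1,1,13],[0,0,0],20],[[1,1,13],[0,0,0],20]])

```text
clock: 12.12
tcp_pos: [0.6212, 0.2923, 0.1262]
orientation: [0.193, 0.721, 0.643, 0.173]
wrist_force: [-1.0, -0.6, -2.3]
finger_gap: 0.0454
grip_force: 42.3
```

Emit:
step_arm(moves=[[[0,0,2],[0,0,0],20],[[0,0,2],[0,0,0],20],[[0,0,2],[0,0,0],20]])

```text
clock: 12.37
tcp_pos: [0.6221, 0.2922, 0.1243]
orientation: [0.193, 0.721, 0.643, 0.173]
wrist_force: [0.1, -0.6, -2.3]
finger_gap: 0.0456
grip_force: 42.3
```

```bash
python3 -c "
from plan import *
show(('qr',[.14,0,.002]))"
```

```text
t 12.37 F [ 0.1 -0.6 -2.3] gap 45.6
qr [0.14, 0, 0.002] shift [-1.9, 0.2, 3.0] turn [-0.0001, -0.0013, 0.0011] rows 0.1
```

Emit:
step_arm(moves=[[[-2,0,1],[0,0,0],20],[[-2,0,2],[0,0,0],20],[[-2,0,2.5],[0,0,0],20],[[-2,0,2.5],[0,0,0],20]])

```text
clock: 12.7
tcp_pos: [0.623, 0.2905, 0.1235]
orientation: [0.193, 0.72, 0.643, 0.173]
wrist_force: [-7.5, 2.9, 7.3]
finger_gap: 0.0454
grip_force: 43.8
```

Emit:
step_arm(moves=[[[0,0,2],[0,0,0],20],[[0,0,2],[0,0,0],20],[[0,0,2],[0,0,0],20]])

```text
clock: 12.95
tcp_pos: [0.6231, 0.2905, 0.1234]
orientation: [0.193, 0.72, 0.644, 0.173]
wrist_force: [-19.6, -0.1, 20.2]
finger_gap: 0.0453
grip_force: 46.1
```

```bash
python3 -c "
from plan import *
show(('qr',[.14,0,.002]))"
```

```text
t 12.95 F [-19.6  -0.1  20.2] gap 45.3
qr [0.14, 0, 0.002] shift [-0.3, -0.3, 1.7] turn [0.0015, -0.0024, 0.002] rows 0.0
```

Firmly flat on the deck. Releasing.

Emit:
step_arm(moves=[[[0,0,-1],[0,0,0],75],[[0,0,-2],[0,0,0],75],[[0,0,-2],[0,0,0],75],[[0,0,-30],[0,0,0],75],[[0,0,-70],[0,0,0],75],[[0,0,-110],[0,0,0],75],[[0,0,-150],[0,0,0],75],[[0,0,-150],[0,0,0],75]])

```text
clock: 13.62
tcp_pos: [0.551, 0.3003, 0.2594]
orientation: [0.194, 0.72, 0.642, 0.178]
wrist_force: [1.6, 0.2, 0.5]
finger_gap: 0.0748
grip_force: 0.0
```

Emit:
step_arm(moves=[[[-40,0,0],[0,0,0],75],[[-80,0,0],[0,0,0],75],[[-120,0,0],[0,0,0],75],[[-160,0,0],[0,0,0],75],[[-200,0,0],[0,0,0],75],[[-240,0,0],[0,0,0],75],[[-240,0,0],[0,0,0],75],[[-240,0,0],[0,0,0],75]])

```text
clock: 14.28
tcp_pos: [0.5229, 0.0565, 0.2504]
orientation: [0.194, 0.723, 0.641, 0.172]
wrist_force: [0.9, 0.1, -0.1]
finger_gap: 0.0755
grip_force: 0.0
```

```bash
python3 - <<'E'
from plan import *
from workcell import imaging
# measure brown blobs in the chutes against predicted block-top outline (no viewing left: numeric check)
for n in("top","side"):
    a=imaging.read_camera(n); h=cv2.cvtColor(a,cv2.COLOR_RGB2HSV)
    m=((h[...,0]>5)&(h[...,0]<22)&(h[...,1]>60)).astype(np.uint8)
    for k in("qr","qs"):
        pt=lambda X:proj(n,dpt(Q[k],np.array(X)))
        big=pt([[-.03,.1,.03],[.2,.1,.03],[.2,-.1,.03],[-.03,-.1,.03]])
        roi=cv2.fillPoly(np.zeros_like(m),[np.round(big).astype(int)],1)
        mm=m&roi; _,l,s,_=cv2.connectedComponentsWithStats(mm); i=1+s[1:,4].argmax()
        r=cv2.minAreaRect(np.argwhere(l==i)[:,::-1].astype(np.float32)); 
        print(n,k,"brown box",cv2.boxPoints(r).round(0).tolist(),"pred",pt(np.array(BL[1][:4])+[.023,0,0]).round(0).tolist(),s[i,4])
show()
E
```

```text
top qr brown box [[174.0, 241.0], [177.0, 223.0], [230.0, 231.0], [228.0, 249.0]] pred [[227.0, 248.0], [228.0, 234.0], [175.0, 227.0], [174.0, 242.0]] 810
top qs brown box [[395.0, 233.0], [397.0, 215.0], [453.0, 220.0], [452.0, 238.0]] pred [[449.0, 236.0], [452.0, 222.0], [398.0, 218.0], [396.0, 232.0]] 781
side qr brown box [[317.0, 202.0], [320.0, 188.0], [370.0, 198.0], [368.0, 211.0]] pred [[320.0, 188.0], [319.0, 193.0], [370.0, 202.0], [370.0, 197.0]] 627
side qs brown box [[109.0, 195.0], [111.0, 181.0], [161.0, 189.0], [159.0, 202.0]] pred [[116.0, 182.0], [109.0, 187.0], [157.0, 194.0], [162.0, 188.0]] 588
t 14.38 F [ 0.1 -0.1  0.3] gap 74.7
```

In both camera views, both blocks sit within about 1 px of the predicted pose against their stops. Handing in.

```bash
python3 -c "
from workcell import env
print(env.hand_in())"
```

```text
the job is handed in; nothing more can be done
None
```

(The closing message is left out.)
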